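# Sort the buffing-compound tins by heft

### The job

Two identical closed tins, white with copper-coloured lids, stand on the finishing bench; each may be full of buffing compound or used up, which only its weight tells. Lift each tin to feel its heft, then stand the full ones (about 0.4 kg or more) in the wooden tray and the used-up ones (about 0.1 kg) in the blue plastic box. Set each one down gently and upright, on the floor of its box; do not drop or throw it.

Things in the scene. Friction and masses are not known exactly. Their poses are not given: they have to be found in the camera images.
- tin_a_center (a point): A closed round tin, white, copper-coloured lid, 60 mm across, 72 mm tall, loose, upright on the bench; looks just like the other. With a solid cake of compound inside it weighs 0.38 to 0.50 kg (full), with only a felt pad about 0.10 kg (used up). Either tin may be either, whatever the other is. This point: the tin's centre, 36 mm above its underside; z is its axis.
- tin_b_center (a point): Another closed round tin, white, copper-coloured lid, 60 mm across, 72 mm tall, loose, upright on the bench; looks just like the other. With a solid cake of compound inside it weighs 0.38 to 0.50 kg (full), with only a felt pad about 0.10 kg (used up). Either tin may be either, whatever the other is. This point: the tin's centre, 36 mm above its underside; z is its axis.
- stock_tray: Open wooden tray with a cork floor, for full tins: 210 mm (its x) by 120 mm (its y), walls 30 mm high, walls and floor 5 mm thick, fixed to the bench, at the robot's left or right. Holds both tins, 50 mm either side of the middle along its x. Origin: centre of its underside, at bench height; z up.
- empties_bin: Open shallow blue plastic box, for used-up tins: 210 mm (its x) by 120 mm (its y), walls 30 mm high, walls and floor 5 mm thick, fixed to the bench, at the robot's left or right. Holds both tins, 50 mm either side of the middle along its x. Origin: centre of its underside, at bench height; z up.
Not all that is in view belongs to the job. Leave any black look-alike of the part that bears tin_b_center alone.

How it is judged (in metres and radians):
At the end, for the whole second after the job is handed in: Each full tin stands in the wooden tray and each used-up tin in the blue box: centre inside the box's walls, carried by the box's floor (centre less than 55 mm above the bench), upright within 10 degrees, at rest (((x of tin_a_center in the frame of stock_tray between -0.09 and 0.09 m and y of tin_a_center in the frame of stock_tray between -0.05 and 0.05 m and contact force between tin_a and stock_tray above 2.4 N) or (x of tin_a_center in the frame of empties_bin between -0.09 and 0.09 m and y of tin_a_center in the frame of empties_bin between -0.05 and 0.05 m and contact force between tin_a and empties_bin between 0.4 and 2.4 N)) and angle between each of tin_a_center, tin_b_center's own z axis and vertical below 0.17 rad and height (world z) of each of tin_a_center, tin_b_center below 0.055 m and linear speed of each of tin_a, tin_b below 0.03 m/s and ((x of tin_b_center in the frame of stock_tray between -0.09 and 0.09 m and y of tin_b_center in the frame of stock_tray between -0.05 and 0.05 m and contact force between tin_b and stock_tray above 2.4 N) or (x of tin_b_center in the frame of empties_bin between -0.09 and 0.09 m and y of tin_b_center in the frame of empties_bin between -0.05 and 0.05 m and contact force between tin_b and empties_bin between 0.4 and 2.4 N))); the robot touches nothing.
It fails at once if a tin was let fall or thrown: falling free of the fingers from more than about 3 cm above where it lands ((contact force between tin_a and the fingers below 0.05 N and height (world z) of tin_a_center above 0.06 m and linear speed of tin_a above 0.3 m/s) or (contact force between tin_b and the fingers below 0.05 N and height (world z) of tin_b_center above 0.06 m and linear speed of tin_b above 0.3 m/s)).
It also fails if it takes over 64 s, if anything falls off the work surface, if the arm or the gripper's body presses on something with over 40 N, if the wrist force passes 120 N, or if a joint passes its speed limit or range.

### The arm

A 6-joint arm with a two-finger parallel gripper is mounted at the origin on the work surface. World frame = base frame: x ahead of the robot, y to its left, z up, the work surface at z = 0. Lengths are in m, angles in degrees, forces in N, time in s.
With the tool pointing down it reaches from about 0.4 to 0.825 m from the base axis. Payload 7 kg.
Tool frame: the origin (TCP) lies at the very end of the fingers, on their centre line; the grasp point (between the pads) lies behind it (r.grasp_offset is the z of the grasp point in the tool frame, in m); z points along the fingers, y is the direction in which the jaws open and shut (so a half turn about z gives the same grasp; the last joint's range is limited). The gripper opens to 88 mm and grips with 3 to 60 N. Pads are 19 mm wide; open, the fingers measure 130 mm over their backs; the gripper's body (78 mm by 193 mm) begins 47 mm behind the grasp point.
Start: joints at [91.45, 20.546, 0.682, 0, -70.136, -16.507], TCP at [0.175, 0.652, 0.227] pointing down, gripper open.
Joint ranges: [-176.03, 176.03], [-82.01, 121.73], [-58.28, 71.71], [-173.87, 95.51], [-174.79, -0.11], [-173.66, 173.66]. Speed limits (degrees/s): [136.94, 136.94, 172.46, 180, 180, 180].

### API

Orientations are given as [roll, pitch, yaw] about the fixed x, y, z axes, in that order (R = Rz(yaw) Ry(pitch) Rx(roll)).
In Python, from plant import r gives the robot as it stands. The module is installed in compiled form; this text tells all that it offers.
- The arm moves only by the tool servo_tool, never from a script. Its argument "targets" is a list of rows, each an object of numbers: "dx", "dy", "dz": the shift along the world's x, y, z in cm; "spin": the turn about the world's z in rad; "grip": the opening in per cent of the stroke, from 0 (shut) to 100 (fully open). A call has exactly 10 rows; each row is the pose to reach, as a shift and turn from the pose commanded when the call began; what a row does not reach only later rows make up. A row lasts 1/12 s, in which the tool goes at most 41.7 mm and 7.16 degrees, less where a joint would pass 70% of its speed; a pose out of reach is approached as far as the arm can. A call with a gripper value outside its range is refused whole. The fingers move at their own pace and stop on an object; "squeeze" is the grip in N (left out, the last holds). Time passes only in rows, so rows that repeat a pose let the fingers close, or fill a call up. It gives the time, the measured TCP pose, the force and the opening at its end, in the units of the state.
- r.get_state(): the state, without advancing time (a new reading comes with each control period).
- r.capture(name): name is "scene" or "top" or "wrist"; returns the picture (384x512x3 uint8, blue, green, red); there is no depth.
- r.get_calibration(name): a dict with "K" (3x3 intrinsics, pixels), "extrinsics" (4x4, takes a point from camera to world coordinates). Camera axes: x right, y down, z forward; pixel columns grow to the right and rows downward; lengths in m; the calibration is good to about 2 mm. A picture is of the moment at which its call begins: read the wrist's pose just before it. get_calibration takes no time and is no camera call; for the wrist camera it gives the pose at the moment of the call.
- r.close_job(): hands the job in, once; it reports no verdict.
Trained networks look in the newest picture that a camera, given by its name, has taken for a name from the list of things; names that differ only in an ending like _2 or _b are one class to them, and where a whole thing is asked for, a point or a joint stands for the part that bears it (a point fixed in the world has none). Each returns a list of dicts, best first, with "p" (0 to 1); they miss things now and then, are a little off and sometimes report something else, mostly with a low value. They report only what shows in the picture. A call takes as long as a camera call. They do not tell look-alikes from the thing itself.
- r.cut_out(name, camera): "mask" (384x512 bool, what is visible of it) and "extent" ([left, top, right, bottom] in pixels, round what is visible of it).
The state is a dict: "time_s": time; "joints": joint angles; "qd": joint speeds; "joint_torque": joint torques, N m; "tcp_pos": TCP position; "eef_rot": TCP orientation; "contact_force": force on the tool from outside, world axes, zero at the start; "moment": the same for the moment, N m; "gripper_width": finger opening in m.
Only numpy, scipy, OpenCV 4.12 (cv2) and the standard library are available. Lean on these libraries where they do the work, as an engineer would, in place of code of your own. Each camera call takes 0.05 s, during which the arm holds its last target. There are 200 camera calls.

## Working session

There is one attempt and no reset: what is moved stays moved. The work goes in short steps, Python scripts to look and compute and a tool call to move; the robot and the scene stay as the last step left them, time stands still between calls to the robot, and variables do not carry over. Pictures are saved under pics/ and viewed, about 8 in all and at most 12, crops included, and the job is handed in when it is done.

Besides the shell and the picture viewer there is one more tool, called as name([rows], argument=value, ...), one row to a line, values as JSON. servo_tool: Moves the arm, as the interface text tells. Its arguments: {"type":"object","properties":{"targets":{"type":"array"},"squeeze":{"type":"number"}},"required":["targets"]}

```bash
mkdir -p pics
cat > h.py <<'E'
from plant import r
import numpy as np, cv2
def ray(cam,u,v,z):
    c=r.get_calibration(cam);K=np.array(c["K"]);T=np.array(c["extrinsics"])
    d=T[:3,:3]@np.linalg.solve(K,[u,v,1]);o=T[:3,3];return o+d*(z-o[2])/d[2]
def proj(cam,p):
    c=r.get_calibration(cam);K=np.array(c["K"]);T=np.linalg.inv(np.array(c["extrinsics"]))
    q=K@(T[:3,:3]@np.array(p)+T[:3,3]);return q[:2]/q[2]
E
python3 - <<'E'
from h import *
s=r.get_state();print(s,r.grasp_offset)
for cam in("top","scene"):
    im=r.capture(cam);cv2.imwrite(f"pics/{cam}0.png",im)
    c=r.get_calibration(cam);print(cam,np.round(c["extrinsics"],3).tolist())
    for n,z in(("tin_a_center",.072),("stock_tray",.03),("empties_bin",.03)):
        for d in r.cut_out(n,cam):
            e=d["extent"];m=d["mask"];v,u=np.nonzero(m)
            print(cam,n,round(d["p"],2),e,np.round(ray(cam,(e[0]+e[2])/2,(e[1]+e[3])/2,z),3),m.sum(), cv2.minAreaRect(np.c_[u,v].astype(np.float32)))
E
```

```text
{'time_s': 0.0, 'joints': array([ 9.14507009e+01,  2.05907945e+01,  6.33428740e-01, -2.05054837e-02,
       -7.01361874e+01, -1.65064275e+01]), 'qd': array([ 0.02005853,  0.14973648,  0.00068369, -0.02014413, -0.01709974,
        0.0345075 ]), 'joint_torque': array([-1.32245674e-03, -5.82712162e+01,  2.93047374e+01,  6.99739158e+00,
        7.02534409e-03, -1.61906514e-04]), 'tcp_pos': array([0.17523903, 0.65134139, 0.22562609]), 'eef_rot': array([ 1.79904825e+02, -8.10116679e-03, -1.50627031e+01]), 'contact_force': array([-0.37846985, -0.71792625, -0.04976627]), 'moment': array([-0.04239796,  0.08668054,  0.09351248]), 'gripper_width': 0.08742879962166779} -0.0188
top [[-0.008, -0.998, 0.067, 0.436], [-1.0, 0.007, -0.012, -0.009], [0.011, -0.068, -0.998, 0.879], [0.0, 0.0, 0.0, 1.0]]
top tin_a_center 0.63 [287.5, 186.5, 319.0, 210.3] [ 0.484 -0.128  0.072] 574 ((303.0, 199.0), (24.0, 28.0), 90.0)
top stock_tray 0.92 [90.5, 139.4, 148.1, 228.9] [0.525 0.313 0.03 ] 4618 ((120.40890502929688, 183.95957946777344), (54.259098052978516, 86.71832275390625), 2.12109637260437)
top empties_bin 0.67 [354.3, 130.8, 418.3, 216.8] [ 0.546 -0.339  0.03 ] 4499 ((387.27593994140625, 172.7680206298828), (87.11722564697266, 53.21842575073242), 79.69515228271484)
scene [[-0.153, 0.753, -0.64, 1.255], [0.988, 0.128, -0.085, 0.121], [0.018, -0.645, -0.764, 0.98], [0.0, 0.0, 0.0, 1.0]]
scene tin_a_center 0.91 [179.9, 170.4, 207.2, 205.3] [ 0.513 -0.124  0.072] 726 ((193.87998962402344, 188.66000366210938), (34.93107604980469, 23.334524154663086), 81.8698959350586)
scene stock_tray 0.56 [339.3, 191.8, 388.1, 273.9] [0.551 0.311 0.03 ] 3729 ((364.51947021484375, 231.18873596191406), (52.95916748046875, 77.66096496582031), 3.5763344764709473)
scene empties_bin 0.97 [77.2, 168.1, 141.2, 239.1] [ 0.567 -0.336  0.03 ] 3479 ((106.92012786865234, 203.48336791992188), (51.355682373046875, 78.56318664550781), 11.768289566040039)
```

View pics/top0.png

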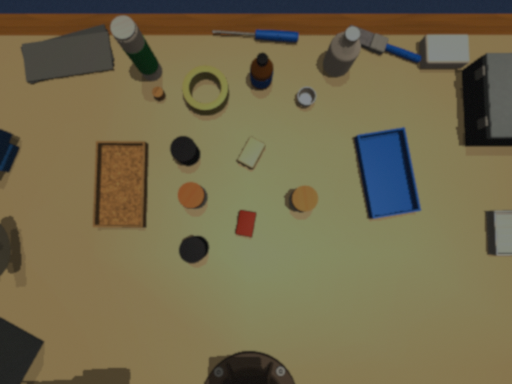

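View pics/scene0.png

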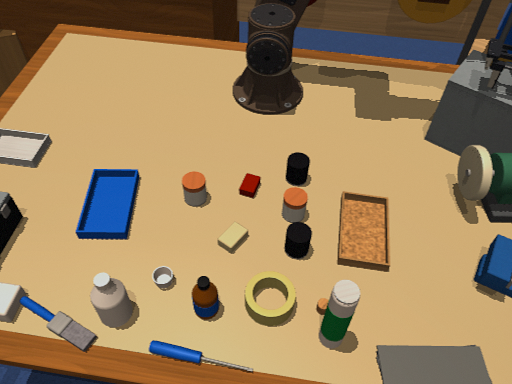

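The top view shows copper lids at (191,195) and (305,199). The black look-alikes are at (184,151) and (193,249), and the small orange knob at (158,93) isn't a tin. The tray is at (121,184) and the box at (387,173). The scene view agrees, with tins at (194,188) and (295,204). I choose the two white tins with copper lids.

Run:
```python
from h import *
im=cv2.imread("pics/top0.png");hsv=cv2.cvtColor(im,cv2.COLOR_BGR2HSV)
for n,(u,v) in dict(t1=(191,195),t2=(305,199)).items():
    w=hsv[v-20:v+20,u-20:u+20];m=((w[...,0]<18)&(w[...,1]>145)&(w[...,2]>110)).astype(np.uint8)
    k,l,st,ce=cv2.connectedComponentsWithStats(m);i=1+np.argmax(st[1:,4])
    x,y,W,H,a=st[i];c=(u-20+x+(W-1)/2,v-20+y+(H-1)/2);print(n,c,W,H,a,ray("top",*c,.072).round(4))
for n,c in dict(k1=(185,151),k2=(194,249)).items(): print(n,ray("top",*c,.07).round(3))
for n,z in(("stock_tray",.03),("empties_bin",.03)):
    d=r.cut_out(n,"top")[0];v,u=np.nonzero(d["mask"])
    q=cv2.boxPoints(cv2.minAreaRect(np.c_[u,v].astype(np.float32)))
    P=np.array([ray("top",*p,z)[:2] for p in q]);e=np.diff(np.r_[P,P[:1]],axis=0);L=np.linalg.norm(e,axis=1)
    i=L.argmax();print(n,P.mean(0).round(4),L.round(3),"long dir",(e[i]/L[i]).round(3))
c=im[120:280,150:350];cv2.imwrite("pics/crop1.png",cv2.resize(c,None,fx=3.5,fy=3.5,interpolation=cv2.INTER_CUBIC))
```

```text
t1 (np.float64(190.5), np.float64(195.0)) 26 25 507 [0.4941 0.1326 0.072 ]
t2 (np.float64(304.0), np.float64(197.0)) 7 21 73 [ 0.4876 -0.1298  0.072 ]
k1 [0.597 0.146 0.07 ]
k2 [0.37  0.124 0.07 ]
stock_tray [0.5261 0.3099] [0.211 0.132 0.212 0.13 ] long dir [-1.     0.024]
empties_bin [ 0.5494 -0.3419] [0.133 0.215 0.131 0.214] long dir [-0.99  -0.141]
```

View pics/crop1.png

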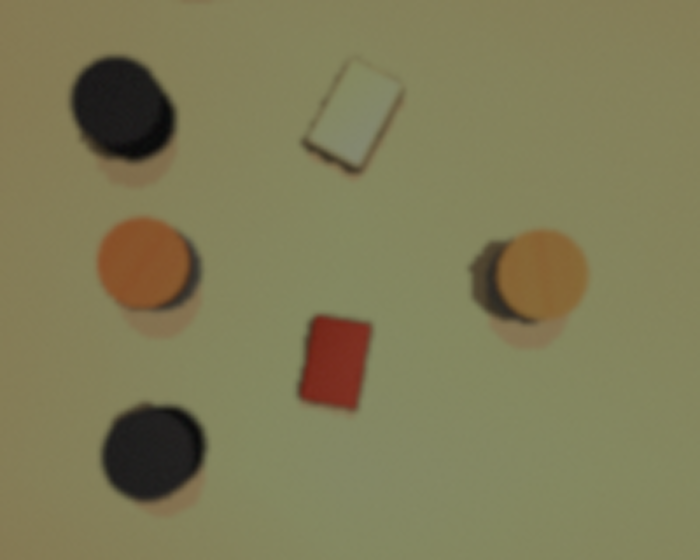

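The crop shows the two copper lids, with t1 at crop (143,263) and t2 at (542,275). The black look-alikes sit about 105 mm from t1 on either side along x, so the jaws go along y. Target t1 is at (0.494, 0.133) and t2 at (0.485, -0.131).

servo_tool([
  {"dx": 1,"dy": -1.5,"dz": 0,"spin": 0.03,"grip": 100},
  {"dx": 2.8,"dy": -4.5,"dz": 0,"spin": 0.06,"grip": 100},
  {"dx": 4.8,"dy": -7.8,"dz": 0,"spin": 0.1,"grip": 100},
  {"dx": 6.8,"dy": -11,"dz": 0,"spin": 0.14,"grip": 100},
  {"dx": 8.8,"dy": -14.3,"dz": 0,"spin": 0.18,"grip": 100},
  {"dx": 10.8,"dy": -17.5,"dz": 0,"spin": 0.22,"grip": 100},
  {"dx": 12.8,"dy": -20.8,"dz": 0,"spin": 0.25,"grip": 100},
  {"dx": 14.8,"dy": -24,"dz": 0,"spin": 0.263,"grip": 100},
  {"dx": 16.8,"dy": -27.3,"dz": 0,"spin": 0.263,"grip": 100},
  {"dx": 18.8,"dy": -30.5,"dz": 0,"spin": 0.263,"grip": 100},
])

```text
time_s: 1.33
tcp_pos: [0.3639, 0.3451, 0.227]
eef_rot: [-180.0, -0.0, 0.0]
contact_force: [0.4, 0.8, 0.6]
gripper_width: 0.0875
```

servo_tool([
  {"dx": 2,"dy": -3.3,"dz": 0,"grip": 100},
  {"dx": 4,"dy": -6.5,"dz": 0,"grip": 100},
  {"dx": 6,"dy": -9.8,"dz": -1,"grip": 100},
  {"dx": 8,"dy": -13,"dz": -2,"grip": 100},
  {"dx": 9.9,"dy": -16.2,"dz": -3,"grip": 100},
  {"dx": 11.4,"dy": -18.6,"dz": -4,"grip": 100},
  {"dx": 12.5,"dy": -20.4,"dz": -5,"grip": 100},
  {"dx": 13.1,"dy": -21.4,"dz": -6,"grip": 100},
  {"dx": 13.1,"dy": -21.4,"dz": -6,"grip": 100},
  {"dx": 13.1,"dy": -21.4,"dz": -6,"grip": 100},
])

```text
validation failed for argument at $.ta...
```

Run:
```python
from h import *
s=r.get_state();print(s["tcp_pos"],s["eef_rot"],s["contact_force"])
im=r.capture("wrist");c=r.get_calibration("wrist");print(np.round(c["extrinsics"],3).tolist())
o=im.copy()
for p in((.494,.1326,.072),(.597,.146,.07)):
    u=proj("wrist",p);print(u);cv2.drawMarker(o,tuple(int(x) for x in u),(0,255,0),0,15)
cv2.imwrite("pics/w1.png",o)
for d in r.cut_out("tin_a_center","wrist"):print(d["p"],d["extent"])
```

```text
[0.36393486 0.34507778 0.22695755] [-1.79954355e+02 -2.18893470e-02  3.57083482e-02] [0.39375416 0.78711226 0.55698083]
[[-0.0, -0.957, -0.29, 0.445], [-1.0, 0.001, -0.001, 0.341], [0.001, 0.29, -0.957, 0.385], [0.0, 0.0, 0.0, 1.0]]
[462.24112653  50.73364577]
[470.0747109 -76.0613199]
```

View pics/w1.png

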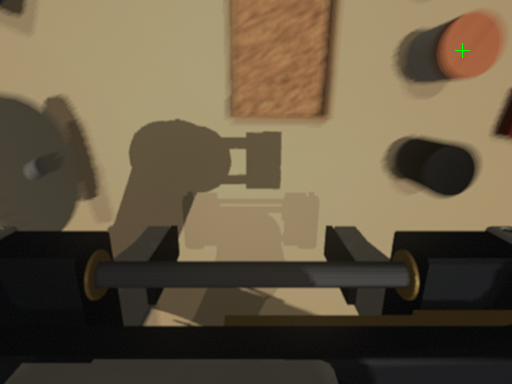

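Wrist view: t1's lid centre is at about (471,46) against a predicted (462,51), so the estimate is off by nearly a centimetre. The second move was refused, probably because rows need every field. I'll go on and measure again from closer.

servo_tool([
  {"dx": 2,"dy": -3.3,"dz": 0,"spin": 0,"grip": 100},
  {"dx": 4,"dy": -6.5,"dz": 0,"spin": 0,"grip": 100},
  {"dx": 6,"dy": -9.8,"dz": -1,"spin": 0,"grip": 100},
  {"dx": 8,"dy": -13,"dz": -2,"spin": 0,"grip": 100},
  {"dx": 9.9,"dy": -16.2,"dz": -3,"spin": 0,"grip": 100},
  {"dx": 11.4,"dy": -18.6,"dz": -4,"spin": 0,"grip": 100},
  {"dx": 12.5,"dy": -20.4,"dz": -5,"spin": 0,"grip": 100},
  {"dx": 13.1,"dy": -21.4,"dz": -6,"spin": 0,"grip": 100},
  {"dx": 13.1,"dy": -21.4,"dz": -6,"spin": 0,"grip": 100},
  {"dx": 13.1,"dy": -21.4,"dz": -6,"spin": 0,"grip": 100},
])

```text
time_s: 2.27
tcp_pos: [0.4942, 0.1326, 0.1661]
eef_rot: [180.0, 0.1, -0.1]
contact_force: [0.2, 0.3, 0.0]
gripper_width: 0.0879
```

Run:
```python
from h import *
s=r.get_state();print(s["tcp_pos"],s["eef_rot"],s["contact_force"])
c=r.get_calibration("wrist");im=r.capture("wrist");print(np.round(c["extrinsics"],3).tolist(),c["K"])
o=im.copy()
for p in((.494,.1326,.072),(.597,.146,.07)):
    u=proj("wrist",p);print(u);cv2.drawMarker(o,tuple(int(x) for x in u),(0,255,0),0,15)
hsv=cv2.cvtColor(im,cv2.COLOR_BGR2HSV);m=((hsv[...,0]<18)&(hsv[...,1]>130)&(hsv[...,2]>90)).astype(np.uint8)
k,l,st,ce=cv2.connectedComponentsWithStats(m)
for i in range(1,k):
    if st[i,4]>300:
        x,y,w,h=st[i,:4];print(st[i],ray("wrist",x+(w-1)/2,y+(h-1)/2,.072).round(4))
cv2.imwrite("pics/w2.png",o)
for d in r.cut_out("tin_a_center","wrist"):print(d["p"],d["extent"])
```

```text
[0.49420702 0.13263123 0.16609955] [ 1.79961945e+02  5.58951736e-02 -5.95201812e-02] [0.20707321 0.28427586 0.00583881]
[[-0.0, -0.957, -0.291, 0.573], [-1.0, 0.001, -0.001, 0.133], [0.001, 0.291, -0.957, 0.324], [0.0, 0.0, 0.0, 1.0]] [[289.36560651   0.         251.23227527]
 [  0.         289.36560651 190.93401068]
 [  0.           0.           1.        ]]
[252.24601695 193.97730318]
[236.08234277  73.14492441]
[   16    47   115   174 12906] [0.5484 0.2869 0.072 ]
[ 218  161   66   50 2645] [0.5021 0.1342 0.072 ]
[ 75 200  60  31 784] [0.4733 0.2708 0.072 ]
[348 209  39  38 867] [0.4607 0.0237 0.072 ]
0.83 [452.2, 158.5, 512.0, 226.1]
```

View pics/w2.png

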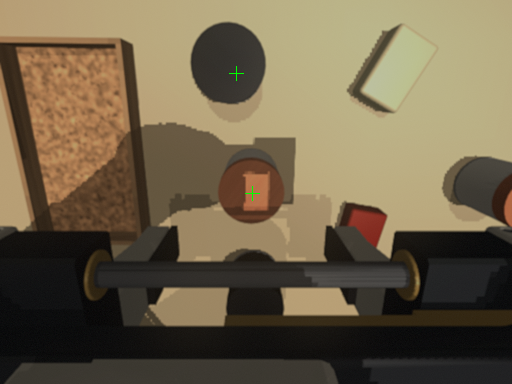

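The lid is centred at (251,190), within 4 mm of the prediction, and both black tins are clear of the jaws. I'll shift +3 mm in x, go down, and grip high on the tin so the fingertips stay above the box walls later.

servo_tool([
  {"dx": 0.2,"dy": 0.1,"dz": -1.5,"spin": 0,"grip": 100},
  {"dx": 0.3,"dy": 0.1,"dz": -3.5,"spin": 0,"grip": 100},
  {"dx": 0.3,"dy": 0.1,"dz": -5.5,"spin": 0,"grip": 100},
  {"dx": 0.3,"dy": 0.1,"dz": -7.5,"spin": 0,"grip": 100},
  {"dx": 0.3,"dy": 0.1,"dz": -9.5,"spin": 0,"grip": 100},
  {"dx": 0.3,"dy": 0.1,"dz": -11,"spin": 0,"grip": 100},
  {"dx": 0.3,"dy": 0.1,"dz": -12.1,"spin": 0,"grip": 100},
  {"dx": 0.3,"dy": 0.1,"dz": -12.8,"spin": 0,"grip": 100},
  {"dx": 0.3,"dy": 0.1,"dz": -12.8,"spin": 0,"grip": 60},
  {"dx": 0.3,"dy": 0.1,"dz": -12.8,"spin": 0,"grip": 40},
], squeeze=30)

```text
time_s: 3.2
tcp_pos: [0.4975, 0.1347, 0.0391]
eef_rot: [-180.0, -0.0, 0.1]
contact_force: [-0.3, 1.0, -0.8]
gripper_width: 0.0795
```

servo_tool([
  {"dx": 0,"dy": 0,"dz": 0,"spin": 0,"grip": 40},
  {"dx": 0,"dy": 0,"dz": 0,"spin": 0,"grip": 40},
  {"dx": 0,"dy": 0,"dz": 0,"spin": 0,"grip": 40},
  {"dx": 0,"dy": 0,"dz": 0,"spin": 0,"grip": 40},
  {"dx": 0,"dy": 0,"dz": 0,"spin": 0,"grip": 40},
  {"dx": 0,"dy": 0,"dz": 0,"spin": 0,"grip": 40},
  {"dx": 0,"dy": 0,"dz": 0,"spin": 0,"grip": 40},
  {"dx": 0,"dy": 0,"dz": 0,"spin": 0,"grip": 40},
  {"dx": 0,"dy": 0,"dz": 0,"spin": 0,"grip": 40},
  {"dx": 0,"dy": 0,"dz": 0,"spin": 0,"grip": 40},
])

```text
time_s: 4.03
tcp_pos: [0.4977, 0.1339, 0.0394]
eef_rot: [-180.0, -0.1, 0.0]
contact_force: [-1.6, -0.8, 6.7]
gripper_width: 0.0602
```

servo_tool([
  {"dx": 0,"dy": 0,"dz": 0.5,"spin": 0,"grip": 40},
  {"dx": 0,"dy": 0,"dz": 1.5,"spin": 0,"grip": 40},
  {"dx": 0,"dy": 0,"dz": 3,"spin": 0,"grip": 40},
  {"dx": 0,"dy": 0,"dz": 4.5,"spin": 0,"grip": 40},
  {"dx": 0,"dy": 0,"dz": 5.5,"spin": 0,"grip": 40},
  {"dx": 0,"dy": 0,"dz": 6,"spin": 0,"grip": 40},
  {"dx": 0,"dy": 0,"dz": 6,"spin": 0,"grip": 40},
  {"dx": 0,"dy": 0,"dz": 6,"spin": 0,"grip": 40},
  {"dx": 0,"dy": 0,"dz": 6,"spin": 0,"grip": 40},
  {"dx": 0,"dy": 0,"dz": 6,"spin": 0,"grip": 40},
])

```text
time_s: 4.87
tcp_pos: [0.4968, 0.1335, 0.0978]
eef_rot: [180.0, 0.1, -0.0]
contact_force: [-0.6, -0.1, -5.0]
gripper_width: 0.0604
```

Run:
```python
from h import *
F=[]
for i in range(8):
    r.capture("wrist");s=r.get_state();F.append(s["contact_force"][2])
print(np.round(F,2),np.mean(F),s["tcp_pos"],s["gripper_width"],s["moment"])
```

```text
[-4.75 -5.08 -4.73 -4.05 -3.95 -4.94 -5.25 -4.18] -4.61511048839174 [0.49737029 0.13379794 0.09847031] 0.06036314425377786 [-0.04215983 -0.02930531 -0.05355883]
```

The reading is about 4.6 N, roughly 0.47 kg, so t1 is full and goes in the tray.

servo_tool([
  {"dx": 0,"dy": 0.5,"dz": 0.7,"spin": 0,"grip": 40},
  {"dx": 0.4,"dy": 2,"dz": 1.5,"spin": 0,"grip": 40},
  {"dx": 1.2,"dy": 4.2,"dz": 2,"spin": 0,"grip": 40},
  {"dx": 2.4,"dy": 6.8,"dz": 2,"spin": 0,"grip": 40},
  {"dx": 3.6,"dy": 9.4,"dz": 2,"spin": 0,"grip": 40},
  {"dx": 4.8,"dy": 12,"dz": 2,"spin": 0,"grip": 40},
  {"dx": 6,"dy": 14.5,"dz": 2,"spin": 0,"grip": 40},
  {"dx": 7.1,"dy": 16.5,"dz": 2,"spin": 0,"grip": 40},
  {"dx": 7.7,"dy": 17.6,"dz": 2,"spin": 0,"grip": 40},
  {"dx": 7.9,"dy": 18,"dz": 2,"spin": 0,"grip": 40},
])

```text
time_s: 6.1
tcp_pos: [0.5771, 0.3159, 0.1184]
eef_rot: [-180.0, -0.0, 0.1]
contact_force: [-0.5, -0.0, -3.8]
gripper_width: 0.0605
```

Run:
```python
from h import *
s=r.get_state();print(s["tcp_pos"],s["contact_force"],s["gripper_width"])
o=r.capture("wrist")
for a in(-.105,.105):
  for b in(-.06,.06):
    u=proj("wrist",(.526+a,.315+b-.024*a,.03));cv2.drawMarker(o,tuple(int(x) for x in u),(0,255,0),0,15)
cv2.imwrite("pics/w3.png",o)
```

```text
[0.57713867 0.31586637 0.11844463] [-0.52177441 -0.04706164 -3.77832657] 0.06049243356384259
```

View pics/w3.png

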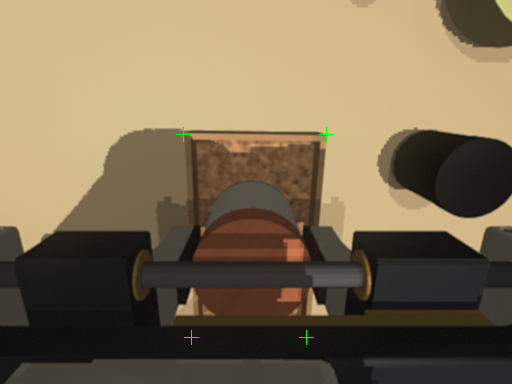

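Predicted tray corners (183,134) and (327,134) match the tray's far rim, and the tin hangs centred between the walls. I'll lower it.

servo_tool([
  {"dx": 0,"dy": 0,"dz": -0.7,"spin": 0,"grip": 40},
  {"dx": 0,"dy": 0,"dz": -2,"spin": 0,"grip": 40},
  {"dx": 0,"dy": 0,"dz": -3.5,"spin": 0,"grip": 40},
  {"dx": 0,"dy": 0,"dz": -5,"spin": 0,"grip": 40},
  {"dx": 0,"dy": 0,"dz": -6,"spin": 0,"grip": 40},
  {"dx": 0,"dy": 0,"dz": -6.6,"spin": 0,"grip": 40},
  {"dx": 0,"dy": 0,"dz": -7,"spin": 0,"grip": 40},
  {"dx": 0,"dy": 0,"dz": -7.2,"spin": 0,"grip": 40},
  {"dx": 0,"dy": 0,"dz": -7.3,"spin": 0,"grip": 40},
  {"dx": 0,"dy": 0,"dz": -7.3,"spin": 0,"grip": 40},
])

```text
time_s: 6.98
tcp_pos: [0.5766, 0.3139, 0.046]
eef_rot: [-180.0, -0.0, 0.0]
contact_force: [0.1, -0.7, -4.5]
gripper_width: 0.0602
```

servo_tool([
  {"dx": 0,"dy": 0,"dz": -0.1,"spin": 0,"grip": 40},
  {"dx": 0,"dy": 0,"dz": -0.1,"spin": 0,"grip": 40},
  {"dx": 0,"dy": 0,"dz": -0.1,"spin": 0,"grip": 70},
  {"dx": 0,"dy": 0,"dz": -0.1,"spin": 0,"grip": 75},
  {"dx": 0,"dy": 0,"dz": -0.1,"spin": 0,"grip": 80},
  {"dx": 0,"dy": 0,"dz": -0.1,"spin": 0,"grip": 85},
  {"dx": 0,"dy": 0,"dz": -0.1,"spin": 0,"grip": 90},
  {"dx": 0,"dy": 0,"dz": -0.1,"spin": 0,"grip": 90},
  {"dx": 0,"dy": 0,"dz": -0.1,"spin": 0,"grip": 90},
  {"dx": 0,"dy": 0,"dz": -0.1,"spin": 0,"grip": 90},
])

```text
time_s: 7.82
tcp_pos: [0.5764, 0.3138, 0.0446]
eef_rot: [-180.0, -0.0, 0.0]
contact_force: [0.1, -0.2, -0.3]
gripper_width: 0.0788
```

servo_tool([
  {"dx": 0,"dy": 0,"dz": 1,"spin": 0,"grip": 100},
  {"dx": 0,"dy": 0,"dz": 3,"spin": 0,"grip": 100},
  {"dx": 0,"dy": 0,"dz": 6,"spin": 0,"grip": 100},
  {"dx": 0,"dy": -1,"dz": 9,"spin": 0,"grip": 100},
  {"dx": -0.6,"dy": -3.5,"dz": 11,"spin": 0,"grip": 100},
  {"dx": -1.3,"dy": -7,"dz": 12,"spin": 0,"grip": 100},
  {"dx": -2,"dy": -10.5,"dz": 12,"spin": 0,"grip": 100},
  {"dx": -2.7,"dy": -14,"dz": 12,"spin": 0,"grip": 100},
  {"dx": -3.4,"dy": -17.5,"dz": 12,"spin": 0,"grip": 100},
  {"dx": -4.1,"dy": -21,"dz": 12,"spin": 0,"grip": 100},
])

```text
time_s: 8.65
tcp_pos: [0.5348, 0.1023, 0.1657]
eef_rot: [-180.0, -0.1, 0.0]
contact_force: [1.2, 1.1, 0.4]
gripper_width: 0.0875
```

servo_tool([
  {"dx": -0.7,"dy": -3.5,"dz": 0,"spin": 0,"grip": 100},
  {"dx": -1.4,"dy": -7,"dz": 0,"spin": 0,"grip": 100},
  {"dx": -2.1,"dy": -10.5,"dz": 0,"spin": 0,"grip": 100},
  {"dx": -2.8,"dy": -14,"dz": 0,"spin": 0,"grip": 100},
  {"dx": -3.5,"dy": -17.5,"dz": 0,"spin": 0,"grip": 100},
  {"dx": -4.3,"dy": -20.5,"dz": 0,"spin": 0,"grip": 100},
  {"dx": -4.8,"dy": -22.6,"dz": 0,"spin": 0,"grip": 100},
  {"dx": -5,"dy": -23.5,"dz": 0,"spin": 0,"grip": 100},
  {"dx": -5,"dy": -23.5,"dz": 0,"spin": 0,"grip": 100},
  {"dx": -5,"dy": -23.5,"dz": 0,"spin": 0,"grip": 100},
])

```text
time_s: 9.48
tcp_pos: [0.4856, -0.1313, 0.1651]
eef_rot: [-180.0, -0.0, -0.1]
contact_force: [0.1, 0.1, -0.6]
gripper_width: 0.0876
```

Run:
```python
from h import *
s=r.get_state();print(s["tcp_pos"],s["eef_rot"],s["contact_force"])
o=r.capture("wrist")
u=proj("wrist",(.485,-.131,.072));print(u);cv2.drawMarker(o,tuple(int(x) for x in u),(0,255,0),0,15)
for d in r.cut_out("tin_a_center","wrist"):print(d["p"],d["extent"])
for a in(-.105,.105):
  for b in(-.06,.06):
    u=proj("wrist",(.550+.99*a-.141*b,-.347+.141*a+.99*b,.03));cv2.drawMarker(o,tuple(int(x) for x in u),(0,255,0),0,15)
cv2.imwrite("pics/w4.png",o)
t=r.capture("top")
cv2.imwrite("pics/top1.png",cv2.resize(t[100:280,70:250],None,fx=3,fy=3))
```

```text
[ 0.48555041 -0.13134702  0.16511264] [-1.79993850e+02 -4.99878990e-02 -5.92598244e-02] [ 0.12491216  0.07460103 -0.5975148 ]
[251.67052665 194.97601253]
0.55 [219.0, 149.1, 286.7, 224.3]
```

View pics/w4.png

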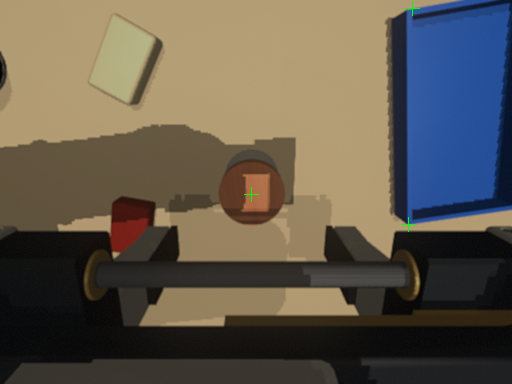

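The lid is at (251,192), 2–3 mm ahead of prediction, and the predicted box corners (412,9) and (408,225) match the picture. I'll go down and grip.

servo_tool([
  {"dx": 0.2,"dy": 0,"dz": -1.5,"spin": 0,"grip": 100},
  {"dx": 0.2,"dy": 0,"dz": -3.5,"spin": 0,"grip": 100},
  {"dx": 0.2,"dy": 0,"dz": -5.5,"spin": 0,"grip": 100},
  {"dx": 0.2,"dy": 0,"dz": -7.5,"spin": 0,"grip": 100},
  {"dx": 0.2,"dy": 0,"dz": -9.5,"spin": 0,"grip": 100},
  {"dx": 0.2,"dy": 0,"dz": -11,"spin": 0,"grip": 100},
  {"dx": 0.2,"dy": 0,"dz": -12,"spin": 0,"grip": 100},
  {"dx": 0.2,"dy": 0,"dz": -12.6,"spin": 0,"grip": 100},
  {"dx": 0.2,"dy": 0,"dz": -12.6,"spin": 0,"grip": 60},
  {"dx": 0.2,"dy": 0,"dz": -12.6,"spin": 0,"grip": 40},
])

```text
time_s: 10.47
tcp_pos: [0.4878, -0.1309, 0.0389]
eef_rot: [180.0, -0.0, 0.1]
contact_force: [-0.2, 0.2, -0.1]
gripper_width: 0.0795
```

servo_tool([
  {"dx": 0,"dy": 0,"dz": 0,"spin": 0,"grip": 40},
  {"dx": 0,"dy": 0,"dz": 0,"spin": 0,"grip": 40},
  {"dx": 0,"dy": 0,"dz": 0,"spin": 0,"grip": 40},
  {"dx": 0,"dy": 0,"dz": 0,"spin": 0,"grip": 40},
  {"dx": 0,"dy": 0,"dz": 0,"spin": 0,"grip": 40},
  {"dx": 0,"dy": 0,"dz": 0,"spin": 0,"grip": 40},
  {"dx": 0,"dy": 0,"dz": 0,"spin": 0,"grip": 40},
  {"dx": 0,"dy": 0,"dz": 0,"spin": 0,"grip": 40},
  {"dx": 0,"dy": 0,"dz": 0,"spin": 0,"grip": 40},
  {"dx": 0,"dy": 0,"dz": 0,"spin": 0,"grip": 40},
])

```text
time_s: 11.3
tcp_pos: [0.4879, -0.1312, 0.0393]
eef_rot: [180.0, -0.1, 0.0]
contact_force: [-1.2, 1.1, 7.1]
gripper_width: 0.06
```

servo_tool([
  {"dx": 0,"dy": 0,"dz": 0.5,"spin": 0,"grip": 40},
  {"dx": 0,"dy": 0,"dz": 1.5,"spin": 0,"grip": 40},
  {"dx": 0,"dy": 0,"dz": 3,"spin": 0,"grip": 40},
  {"dx": 0,"dy": 0,"dz": 5,"spin": 0,"grip": 40},
  {"dx": 0,"dy": 0,"dz": 6.5,"spin": 0,"grip": 40},
  {"dx": 0,"dy": 0,"dz": 7.5,"spin": 0,"grip": 40},
  {"dx": 0,"dy": 0,"dz": 8,"spin": 0,"grip": 40},
  {"dx": 0,"dy": 0,"dz": 8,"spin": 0,"grip": 40},
  {"dx": 0,"dy": 0,"dz": 8,"spin": 0,"grip": 40},
  {"dx": 0,"dy": 0,"dz": 8,"spin": 0,"grip": 40},
])

```text
time_s: 12.13
tcp_pos: [0.4866, -0.1312, 0.1176]
eef_rot: [-180.0, 0.1, -0.0]
contact_force: [-0.3, 0.5, -5.1]
gripper_width: 0.0599
```

Run:
```python
from h import *
F=[]
for i in range(8):
    r.capture("wrist");s=r.get_state();F.append(s["contact_force"][2])
print(np.round(F,2),np.mean(F),s["tcp_pos"],s["gripper_width"])
```

```text
[-3.81 -3.63 -4.49 -4.83 -4.85 -4.27 -4.62 -4.49] -4.373015152245586 [ 0.48730034 -0.13118597  0.11832443] 0.06001660422899727
```

About 4.4 N, roughly 0.45 kg, so t2 is full as well and also goes in the tray, in the near slot at (0.476, 0.315).

servo_tool([
  {"dx": 0,"dy": 0.5,"dz": 0.7,"spin": 0,"grip": 40},
  {"dx": 0,"dy": 2,"dz": 1.5,"spin": 0,"grip": 40},
  {"dx": 0,"dy": 4.5,"dz": 2,"spin": 0,"grip": 40},
  {"dx": 0,"dy": 7.3,"dz": 2,"spin": 0,"grip": 40},
  {"dx": 0,"dy": 10.1,"dz": 2,"spin": 0,"grip": 40},
  {"dx": -0.2,"dy": 12.9,"dz": 2,"spin": 0,"grip": 40},
  {"dx": -0.4,"dy": 15.7,"dz": 2,"spin": 0,"grip": 40},
  {"dx": -0.6,"dy": 18.5,"dz": 2,"spin": 0,"grip": 40},
  {"dx": -0.8,"dy": 21.3,"dz": 2,"spin": 0,"grip": 40},
  {"dx": -1.1,"dy": 24,"dz": 2,"spin": 0,"grip": 40},
])

```text
time_s: 13.37
tcp_pos: [0.4763, 0.1107, 0.1393]
eef_rot: [-180.0, -0.1, 0.0]
contact_force: [1.7, -0.5, -4.7]
gripper_width: 0.0598
```

servo_tool([
  {"dx": 0,"dy": 2.7,"dz": 0,"spin": 0,"grip": 40},
  {"dx": 0,"dy": 5.5,"dz": 0,"spin": 0,"grip": 40},
  {"dx": 0,"dy": 8.3,"dz": 0,"spin": 0,"grip": 40},
  {"dx": 0,"dy": 11.1,"dz": 0,"spin": 0,"grip": 40},
  {"dx": 0,"dy": 13.9,"dz": 0,"spin": 0,"grip": 40},
  {"dx": 0,"dy": 16.6,"dz": 0,"spin": 0,"grip": 40},
  {"dx": 0,"dy": 18.8,"dz": 0,"spin": 0,"grip": 40},
  {"dx": 0,"dy": 20,"dz": 0,"spin": 0,"grip": 40},
  {"dx": 0,"dy": 20.6,"dz": 0,"spin": 0,"grip": 40},
  {"dx": 0,"dy": 20.6,"dz": 0,"spin": 0,"grip": 40},
])

```text
time_s: 14.2
tcp_pos: [0.4762, 0.3157, 0.1386]
eef_rot: [180.0, 0.0, 0.1]
contact_force: [1.0, 0.5, -3.8]
gripper_width: 0.0598
```

Run:
```python
from h import *
s=r.get_state();print(s["tcp_pos"],s["eef_rot"],s["contact_force"],s["gripper_width"])
o=r.capture("wrist")
for p in((.5765,.314,.077),(.631,.2525,.03),(.631,.3725,.03)):
    u=proj("wrist",p);cv2.drawMarker(o,tuple(int(x) for x in u),(0,255,0),0,15)
cv2.imwrite("pics/w5.png",o)
```

```text
[0.47615295 0.31569949 0.13861597] [1.79997165e+02 2.88348229e-03 7.57951411e-02] [ 1.03119158  0.49544036 -3.80296673] 0.05977529907857796
```

View pics/w5.png

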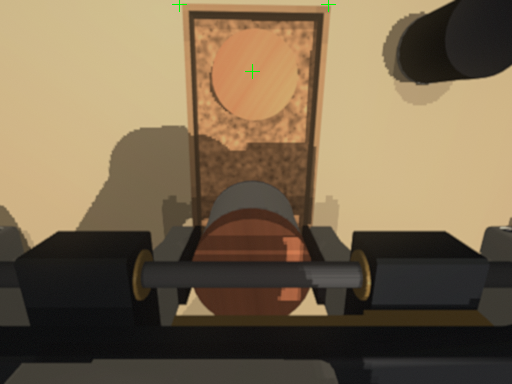

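The first tin stands upright at (253,72) as predicted, and the near slot is free below the second. I'll lower it.

servo_tool([
  {"dx": 0,"dy": -0.2,"dz": -0.8,"spin": 0,"grip": 40},
  {"dx": 0,"dy": -0.2,"dz": -2.3,"spin": 0,"grip": 40},
  {"dx": 0,"dy": -0.2,"dz": -4.1,"spin": 0,"grip": 40},
  {"dx": 0,"dy": -0.2,"dz": -5.9,"spin": 0,"grip": 40},
  {"dx": 0,"dy": -0.2,"dz": -7.4,"spin": 0,"grip": 40},
  {"dx": 0,"dy": -0.2,"dz": -8.4,"spin": 0,"grip": 40},
  {"dx": 0,"dy": -0.2,"dz": -8.9,"spin": 0,"grip": 40},
  {"dx": 0,"dy": -0.2,"dz": -9.2,"spin": 0,"grip": 40},
  {"dx": 0,"dy": -0.2,"dz": -9.3,"spin": 0,"grip": 40},
  {"dx": 0,"dy": -0.2,"dz": -9.3,"spin": 0,"grip": 40},
])

```text
time_s: 15.08
tcp_pos: [0.4767, 0.3129, 0.046]
eef_rot: [-180.0, -0.0, 0.0]
contact_force: [-0.4, -0.6, -3.9]
gripper_width: 0.0602
```

servo_tool([
  {"dx": 0,"dy": 0,"dz": -0.1,"spin": 0,"grip": 40},
  {"dx": 0,"dy": 0,"dz": -0.1,"spin": 0,"grip": 40},
  {"dx": 0,"dy": 0,"dz": -0.1,"spin": 0,"grip": 70},
  {"dx": 0,"dy": 0,"dz": -0.1,"spin": 0,"grip": 75},
  {"dx": 0,"dy": 0,"dz": -0.1,"spin": 0,"grip": 80},
  {"dx": 0,"dy": 0,"dz": -0.1,"spin": 0,"grip": 85},
  {"dx": 0,"dy": 0,"dz": -0.1,"spin": 0,"grip": 90},
  {"dx": 0,"dy": 0,"dz": -0.1,"spin": 0,"grip": 90},
  {"dx": 0,"dy": 0,"dz": -0.1,"spin": 0,"grip": 90},
  {"dx": 0,"dy": 0,"dz": -0.1,"spin": 0,"grip": 90},
])

```text
time_s: 15.92
tcp_pos: [0.4764, 0.3129, 0.0446]
eef_rot: [-180.0, -0.0, 0.0]
contact_force: [-0.4, -0.1, -0.5]
gripper_width: 0.079
```

servo_tool([
  {"dx": 0,"dy": 0,"dz": 1,"spin": 0,"grip": 100},
  {"dx": 0,"dy": 0,"dz": 3,"spin": 0,"grip": 100},
  {"dx": 0,"dy": 0,"dz": 6,"spin": 0,"grip": 100},
  {"dx": 0,"dy": 0,"dz": 9,"spin": 0,"grip": 100},
  {"dx": 0,"dy": -2,"dz": 12,"spin": 0,"grip": 100},
  {"dx": 0,"dy": -5,"dz": 14,"spin": 0,"grip": 100},
  {"dx": 0,"dy": -8,"dz": 15,"spin": 0,"grip": 100},
  {"dx": 0,"dy": -11,"dz": 15,"spin": 0,"grip": 100},
  {"dx": 0,"dy": -14,"dz": 15,"spin": 0,"grip": 100},
  {"dx": 0,"dy": -16,"dz": 15,"spin": 0,"grip": 100},
])

```text
time_s: 16.75
tcp_pos: [0.4759, 0.1507, 0.1958]
eef_rot: [-180.0, -0.1, -0.0]
contact_force: [-0.6, -1.0, 0.2]
gripper_width: 0.0873
```

Run:
```python
from h import *
s=r.get_state();print(s["time_s"],s["tcp_pos"],s["contact_force"])
t=r.capture("scene")
cv2.imwrite("pics/fin.png",cv2.resize(t[120:320,230:430],None,fx=3,fy=3))
```

```text
16.75 [0.47585767 0.15067575 0.19583536] [-0.5531532  -1.01969836  0.24339186]
```

View pics/fin.png

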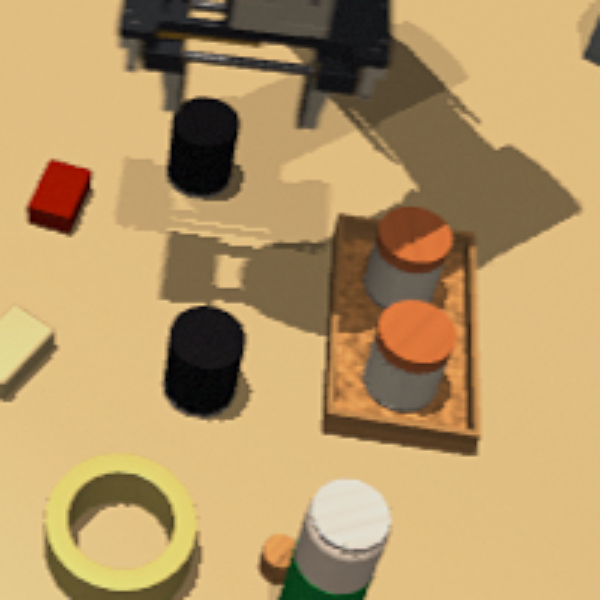

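Both tins stand upright in the tray, at crop pixels (415,255) and (410,355). The black tins are untouched and the gripper is clear.

```bash
python3 -c "
from plant import r
r.close_job()"
```

```text
the job is handed in; nothing more can be done
```

Both tins turned out to be full, so I stood both in the wooden tray and handed the job in at about 17 s; no verdict is reported. They weighed about 0.47 kg (4.6 N) and 0.45 kg (4.4 N), with readings scattering by about ±0.6 N, far from the 1 N of a used-up tin.

The last scene picture shows both tins upright on the tray's floor, about 50 mm either side of its middle. The black look-alikes are untouched and the gripper is clear. The wrist force returned to about zero after each release.

Two things were off along the way:
- **Refused move:** one move call was refused whole because its rows left out "spin"; I sent it again with that field.
- **Tin position:** the first tin's position from the top camera was about 4 mm off, and I corrected it from the wrist camera before gripping.

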